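Release a finished shell motorbike from its gluing jig

TASK

Two gluing jigs stand on the bench: one holds a finished shell motorbike, the other only a bare wire bike on its wheels. On the jig with the finished one, pull the sprung plunger up by its tee handle and twist it so that it stays up, then draw the carrier out from under the bridge by its upright tab and set it down flat, lengthways, in the middle of the empty dark drying board. Leave that plunger latched up, and leave the other jig's plunger alone.

Things in the scene. Friction and masses are not known exactly. Their poses are not given: they have to be found in the camera images.
- tee: Black plunger tee handle of the jig with the finished bike: upright bar 44 (x) x 12 (y) x 28 mm high; origin at its centre, 100 mm above the table while down, bar along the jig. Pulls up 22 mm to a stop against a spring (5 to 10.5 N); from 17 mm up it turns either way up to 86 deg. Let go when turned over 40 deg it sinks 6 mm onto the crown and stays latched 16 mm up; under 5 deg it springs back.
- jig: The finished bike's fixed jig: plywood base 260 x 100 x 12 mm, origin at its underside's centre, x along it. Plunger axis at x = +90 mm: 8 mm pin through an aluminium bridge (x 72 to 108 mm, underside 34, top 44 mm up), under the tee a 28 x 28 mm steel crown, top 74 mm up: keep fingertips above it. Carrier lies on the base between rails 8 mm high, 2 mm clear each side, open towards -x (the robot).
- carrier: Loose wooden carrier (0.2 kg) in that jig, the finished shell motorbike fixed on it (x -107 to -17 mm, 75 mm high). Board 220 x 60 x 12 mm; origin at its underside's centre, x towards the plunger. Tongue at +x is pinned under the bridge, 10 mm free above it. Grip the upright tab: centre x = +12 mm, 34 long (x), 12 thick (y), z 12 to 58 mm. Pin up, it slides to its -x; clear to lift after 40 mm.
- drying_board: Fixed empty dark wooden drying board, 300 mm long (x) by 160 mm wide (y), flat top 20 mm above its origin, which is at the centre of its underside on the table. Its yaw, like the jigs', is within 12 degrees of straight ahead.
- other_tee: The same tee handle on the other, identical jig, whose carrier holds only a bare wire bike with wheels; same origin and sizes. To be left down.

How it is judged:
On the way:
1. the plunger of the finished motorbike's jig stays latched up with the fingers off it (height (world z) of tee above 0.111 m and contact force between the fingers and tee below 0.3 N), for 0.3 s.
At the end, for the whole second after the job is handed in: The carrier lies flat and at rest on the drying board, within 40 mm of its middle along it and 45 mm across, within 15 degrees of lengthways (either way round), and the plunger is still latched up (at least 11 mm) (x of carrier in the frame of drying_board between -0.04 and 0.04 m and y of carrier in the frame of drying_board between -0.045 and 0.045 m and z of carrier in the frame of drying_board between 0.015 and 0.025 m and angle between the x axis of carrier and the x axis of drying_board, either way round below 0.27 rad and angle between carrier's own z axis and vertical below 0.08 rad and linear speed of carrier below 0.02 m/s and height (world z) of tee above 0.111 m); the robot touches nothing.
It fails at once if the other jig's plunger is pulled up or moved by more than 8 mm (distance of other_tee from where it was at the start of the episode above 0.008 m).
It also fails if it takes over 64 s, if anything falls off the work surface, if the arm or the gripper's body presses on something with over 40 N, if the wrist force passes 120 N, or if a joint passes its speed limit or range.

ROBOT

A 6-joint arm with a two-finger parallel gripper is mounted at the origin on the work surface. World frame = base frame: x ahead of the robot, y to its left, z up, the work surface at z = 0. Lengths are in m, angles in rad, forces in N, time in s.
With the tool pointing down it reaches from about 0.35 to 0.775 m from the base axis. Payload 5.5 kg.
Tool frame: the origin (TCP) lies between the finger pads; the fingertips stand 22 mm ahead of it and the grasp point (between the pads) lies 3 mm ahead of it; z points along the fingers, y is the line along which they close (so a half turn about z gives the same grasp; the last joint's range is limited). The gripper opens to 85 mm and grips with 20 to 120 N. Pads are 22 mm wide; open, the fingers measure 114 mm over their backs; the gripper's body (76 mm by 85 mm) begins 54 mm behind the grasp point. The pads swing forward as they close: fully open they stand 13 mm farther back than shut.
Start: joints at [1.142, 0.313, 0.046, 1.304, 0, 1.431], TCP at [0.164, 0.551, 0.253] pointing down, gripper open.
Joint ranges: [-2.76, 2.76], [-0.86, 1.69], [-1.03, 1.26], [-2.2, 2.34], [-1.47, 1.5], [-3.14, 3.14]. Speed limits (rad/s): [2.57, 2.57, 3.14, 3.14, 3.14, 3.14].

INTERFACE

Orientations are given as a unit quaternion [w, x, y, z].
In Python, from workcell import env gives the robot as it stands.
- The arm moves only by the tool jog_arm, called after "Request:" as name(argument=value, ...) on one line, values as JSON. Schema: {"type":"object","properties":{"increments":{"type":"array","items":{"type":"array","prefixItems":[{"type":"array","items":{"type":"number"},"minItems":3,"maxItems":3},{"type":"array","items":{"type":"number"},"minItems":3,"maxItems":3}],"minItems":2,"maxItems":2},"minItems":1,"maxItems":8},"jaw":{"type":"number"},"squeeze":{"type":"number"},"only":{"type":"string"},"quiet":{"type":"boolean"},"lines":{"type":"string"}},"required":["increments"],"additionalProperties":false}. increments is a list of rows, 1 to 8 of them, each written [[dx, dy, dz], [rx, ry, rz]]: dx, dy, dz in mm, then a rotation vector rx, ry, rz in units of 0.25 rad; each row is the pose to reach, as a shift and turn from the pose commanded when the call began, along the tool's axes at that moment; what a row does not reach only later rows make up. A row lasts 1/8 s, in which the tool goes at most 0.0625 m and 0.188 rad, less where a joint would pass 70% of its speed; a pose out of reach is approached as far as the arm can. jaw is the finger opening in m, set as the call begins (left out keeps the last). The fingers move at their own pace and stop on an object; squeeze is the grip in N (left out, the last holds). Time passes only in rows, so rows that do not move let the fingers close. The tool returns the time, the measured TCP pose, the force, the opening and the grip force at its end. only (a regular expression) keeps the lines of the reply that match it, lines (a string "A,B") keeps lines A to B, and quiet returns only ok. Input that does not fit is refused with a message, and nothing moves.
- env.get_state(): the state, without advancing time (a new reading comes with each control period).
- env.read_camera(name): name is "side" or "top" or "wrist"; returns a dict with "image" (400x640x3 uint8, red, green, blue), "K" (3x3 intrinsics, pixels), "R" (3x3) and "t" (3): a world point X has camera coordinates R X + t. Camera axes: x right, y down, z forward; pixel columns grow to the right and rows downward; lengths in m; the calibration is good to about 2 mm. A picture is of the moment at which its call begins. There is no depth.
- env.hand_in(): hands the job in; it is judged then, once.
The state is a dict: "clock": time; "joint_pos": joint angles; "qvel": joint speeds; "tau": joint torques, N m; "tcp_pos": TCP position; "orientation": TCP orientation; "wrist_force": force on the tool from outside, world axes, zero at the start; "ft_torque": the same for the moment, N m; "finger_gap": finger opening in m; "grip_force": force on a finger pad.
Only numpy, scipy, OpenCV 4.12 (cv2) and the standard library are available. Lean on these libraries where they do the work, as an engineer would, in place of code of your own. Each camera call takes 0.05 s, during which the arm holds its last target. There are 200 camera calls.

## Working session

There is one attempt and no reset: what is moved stays moved. The work goes in short steps, Python scripts to look and compute and a tool call to move; the robot and the scene stay as the last step left them, time stands still between calls to the robot, and variables do not carry over. Pictures are saved under pics/ and viewed, at most 10 in all, crops included, and the job is handed in when it is done.

```bash
ls; mkdir -p pics
```

Run:
```python
from workcell import env
import cv2,numpy as np
s=env.get_state();print(s['clock'],s['tcp_pos'],s['orientation'])
for n in['top','side']:
    c=env.read_camera(n);cv2.imwrite(f'pics/{n}0.png',c['image'][:,:,::-1]);np.savez(f'{n}0.npz',**c)
    print(n,c['K'].tolist(),c['R'].round(3).tolist(),c['t'].round(3).tolist())
```

```text
pics
workcell.py
0.0 [0.16358335 0.55075381 0.25240748] [-2.38646766e-04  1.43897954e-01  9.89592118e-01 -8.72812833e-04]
top [[427.9724275124349, 0.0, 324.6932654302992], [0.0, 427.9724275124349, 194.752775939013], [0.0, 0.0, 1.0]] [[-0.011, -1.0, 0.018], [-0.995, 0.01, -0.097], [0.097, -0.019, -0.995]] [-0.005, 0.592, 0.841]
side [[438.8135424487313, 0.0, 313.6683553203156], [0.0, 438.8135424487313, 201.05093466821495], [0.0, 0.0, 1.0]] [[-0.978, -0.206, -0.004], [-0.152, 0.731, -0.665], [0.14, -0.65, -0.747]] [0.557, 0.138, 0.841]
```

View pics/top0.png

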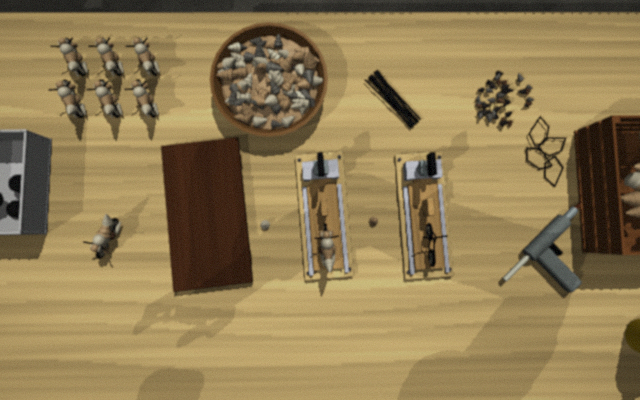

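View pics/side0.png

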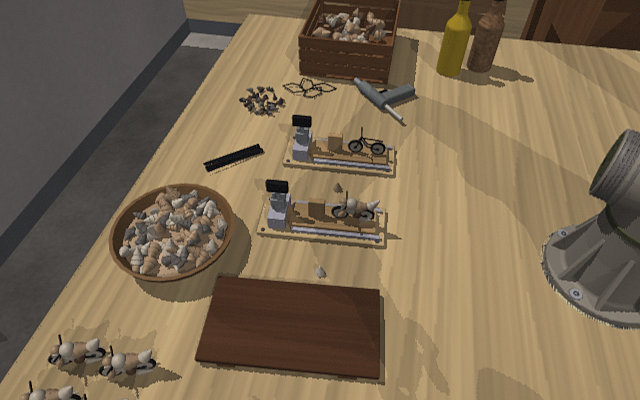

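The top view shows the finished bike's jig in the middle, with its tee near (321,163) and the bike near (327,250). The bare bike's jig is to its right, with its tee near (432,163), and the drying board is on the left (162–252, 138–293). In the side view the finished bike's tee is near (277,186), its tab near (316,210), and the board spans (197–382, 277–378).

Create h.py:
```python
import numpy as np,cv2
def ray(c,p):
    d=np.linalg.inv(c['K'])@np.array([p[0],p[1],1.]);R=c['R'];return -R.T@c['t'],R.T@d
def plane(c,p,z):
    o,d=ray(c,p);return o+d*(z-o[2])/d[2]
def tri(c1,p1,c2,p2):
    o1,d1=ray(c1,p1);o2,d2=ray(c2,p2)
    s=np.linalg.lstsq(np.c_[d1,-d2],o2-o1,rcond=None)[0]
    a=o1+d1*s[0];b=o2+d2*s[1];return (a+b)/2,np.linalg.norm(a-b)
def blob(m,roi,off=0):
    x0,x1,y0,y1=roi;k=np.zeros(m.shape,np.uint8);k[y0:y1,x0:x1]=m[y0:y1,x0:x1]
    cs,_=cv2.findContours(k,cv2.RETR_EXTERNAL,cv2.CHAIN_APPROX_NONE)
    ct=max(cs,key=cv2.contourArea);M=cv2.moments(ct)
    return ct,np.array([M['m10']/M['m00'],M['m01']/M['m00']])
def proj(c,X):
    q=c['K']@(c['R']@np.asarray(X)+c['t']);return q[:2]/q[2]
```

Run:
```python
from h import *
T=dict(np.load('top0.npz'));S=dict(np.load('side0.npz'))
g=lambda c:c['image'].max(2)
for nm,rt,rs in[('tee',(312,332,148,176),(262,292,176,200)),('other',(422,442,148,176),(288,314,112,131))]:
    ct,p=blob(((g(T)<60)*255).astype(np.uint8),rt);cs,q=blob(((g(S)<50)*255).astype(np.uint8),rs)
    print(nm,p,cv2.boundingRect(ct),q,cv2.boundingRect(cs),*tri(T,p,S,q))
# drying board: dark red-brown
for n,c,roi in[('top',T,(150,262,130,300)),('side',S,(190,390,270,385))]:
    im=c['image'].astype(int);m=((im[:,:,0]<115)&(im[:,:,0]>im[:,:,2]+12)).astype(np.uint8)*255
    m=cv2.morphologyEx(m,cv2.MORPH_OPEN,np.ones((5,5)))
    ct,p=blob(m,roi);h=cv2.convexHull(ct);ap=cv2.approxPolyDP(h,5,True)[:,0]
    print(n,p,ap.tolist(),[plane(c,a,.02)[:2].round(4).tolist() for a in ap],[plane(c,a,.0)[:2].round(4).tolist() for a in ap])
# rails: grey-blue
im=T['image'].astype(int);m=((im[:,:,2]>=im[:,:,0]-8)&(im.max(2)>90)).astype(np.uint8)*255
for r in[(295,322,183,282),(330,356,183,282)]:
    ct,p=blob(m,r);v=cv2.fitLine(ct,cv2.DIST_HUBER,0,.01,.01).ravel();br=cv2.boundingRect(ct)
    P=[v[2:]+v[:2]*((y-v[3])/v[1]) for y in(br[1],br[1]+br[3]-1)]
    W=[plane(T,a,.02)for a in P];d=W[0]-W[1];print('rail',br,[w.round(4) for w in W],np.arctan2(d[1],d[0]))
for n,c,(x0,x1,y0,y1) in [('t',T,(285,365,140,290)),('s',S,(250,400,170,250))]:
    cv2.imwrite(f'pics/c{n}.png',cv2.resize(c['image'][y0:y1,x0:x1,::-1],None,fx=5 if n=='s' else 4,fy=5 if n=='s' else 4,interpolation=cv2.INTER_CUBIC))
```

```text
tee [320.12053571 165.30654762] (316, 153, 10, 23) [276.75403818 186.010279  ] (266, 180, 22, 14) [ 0.64159401 -0.00169578  0.1025338 ] 0.0028213615460704333
other [430.57620452 164.59488692] (425, 153, 11, 23) [301.46138807 120.65884653] (293, 115, 18, 12) [ 0.64056601 -0.20953223  0.10303866] 0.0017464999504397827
top [208.52614023 212.31493362] [[261, 130], [251, 285], [175, 294], [161, 147], [220, 130]] [[0.7293, 0.1195], [0.4122, 0.1386], [0.3966, 0.2897], [0.695, 0.3251], [0.7299, 0.2044]] [[0.7344, 0.1221], [0.4101, 0.1416], [0.394, 0.2963], [0.6993, 0.3324], [0.735, 0.2089]]
side [290.71488597 327.36174138] [[190, 274], [241, 270], [378, 289], [384, 383], [202, 366], [195, 359]] [[0.7684, 0.1756], [0.6779, 0.1478], [0.4215, 0.1358], [0.3938, 0.3005], [0.6823, 0.3336], [0.6977, 0.3252]] [[0.7775, 0.1646], [0.6844, 0.136], [0.4207, 0.1236], [0.3923, 0.293], [0.689, 0.3272], [0.7048, 0.3185]]
rail (303, 187, 11, 89) [array([0.6092, 0.031 , 0.02  ]), array([0.4305, 0.0182, 0.02  ])] 0.07107043237131815
rail (338, 185, 12, 87) [array([ 0.6126, -0.0408,  0.02  ]), array([ 0.4375, -0.0537,  0.02  ])] 0.07309862743160812
```

Run:
```python
from h import *
T=dict(np.load('top0.npz'));S=dict(np.load('side0.npz'))
a=cv2.imread('pics/ct.png');b=cv2.imread('pics/cs.png')
b=cv2.resize(b,(450,240));o=np.zeros((600,780,3),np.uint8);o[:600,:320]=a[:600];o[:240,325:775]=b
for n,c,roi in[('top',T,(158,256,134,297)),('side',S,(192,388,272,382))]:
    h=cv2.cvtColor(c['image'],cv2.COLOR_RGB2HSV).astype(int)
    x0,x1,y0,y1=roi;yc,xc=(y0+y1)//2,(x0+x1)//2;rgb=c['image'].astype(int)
    print(n,rgb[yc,xc],rgb[y0:y1,x0:x1].reshape(-1,3)[::1500].tolist())
    m=((rgb[:,:,0]<105)&(rgb[:,:,0]>1.75*rgb[:,:,2])&(rgb[:,:,0]>1.4*rgb[:,:,1])).astype(np.uint8)*255
    m=cv2.morphologyEx(m,cv2.MORPH_OPEN,np.ones((7,7)))
    ct,p=blob(m,roi);ap=cv2.approxPolyDP(cv2.convexHull(ct),5,True)[:,0]
    box=cv2.minAreaRect(ct)
    print(n,p,ap.tolist(),[plane(c,q,.02)[:2].round(4).tolist() for q in ap])
    if n=='top':
        v=c['image'][130:300,155:260,::-1].copy();cv2.drawContours(v,[ct-[155,130]],-1,(0,255,0),1);v=cv2.resize(v,None,fx=2,fy=2);o[250:590,330:540]=v
    else:
        v=c['image'][265:390,185:395,::-1].copy();cv2.drawContours(v,[ct-[185,265]],-1,(0,255,0),1);o[300:425,550:760]=v
cv2.imwrite('pics/m.png',o)
```

```text
top [57 31 15] [[183, 160, 105], [62, 33, 18], [61, 32, 18], [155, 135, 89], [66, 41, 21], [51, 26, 15], [53, 29, 12], [59, 31, 20], [63, 39, 26], [49, 26, 13], [184, 158, 103]]
top [206.08260982 214.46039972] [[235, 138], [250, 281], [174, 290], [162, 147]] [[0.7128, 0.1732], [0.4202, 0.1406], [0.4045, 0.2919], [0.695, 0.323]]
side [71 45 30] [[125, 93, 64], [167, 142, 105], [76, 50, 36], [176, 153, 109], [75, 50, 33], [68, 45, 31], [65, 43, 31], [74, 47, 32], [80, 53, 38], [70, 46, 34], [81, 52, 38], [74, 48, 32], [78, 53, 38], [86, 72, 53], [154, 131, 97]]
side [292.11587699 326.93744219] [[217, 279], [378, 290], [378, 376], [197, 359]] [[0.7152, 0.1756], [0.4213, 0.1378], [0.4042, 0.2916], [0.6945, 0.3246]]
```

View pics/m.png

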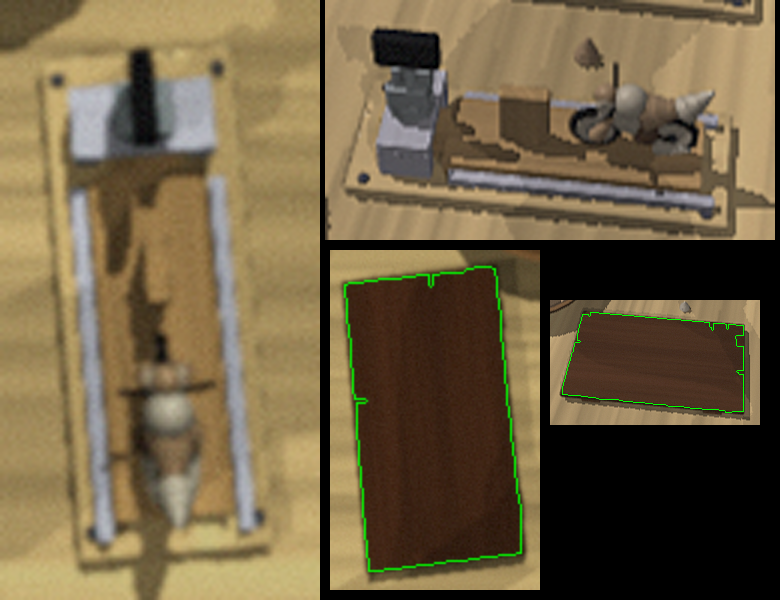

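Both views put the drying board's corners in the same places at z = 0.02, so its centre is near (0.558, 0.232) with yaw about 0.115. The tab's upper edge in the side view runs roughly from pixel (308,199) to (325,199). Next I work out the tab position and the approach to the tee.

Add to h.py:
```python
from scipy.spatial.transform import Rotation as Ro
def go(x,y,z,psi):
    "psi: angle of tool y axis from world +y; tool down"
    from workcell import env
    s=env.get_state();q=np.array(s['orientation']);R=Ro.from_quat(q[[1,2,3,0]])
    Tt=Ro.from_matrix(np.c_[[-np.cos(psi),-np.sin(psi),0],[-np.sin(psi),np.cos(psi),0],[0,0,-1]])
    best=min((Tt,Tt*Ro.from_rotvec([0,0,np.pi])),key=lambda t:(R.inv()*t).magnitude())
    d=R.inv().apply(np.array([x,y,z])-s['tcp_pos']);r=(R.inv()*best).as_rotvec()
    print('t',round(s['clock'],2),'tcp',np.round(s['tcp_pos'],4),'d',d.round(4),'rot',r.round(3),'q6',s['joint_pos'][5],'F',np.round(s['wrist_force'],1),'gap',s['finger_gap'])
```

Run:
```python
from h import *
S=dict(np.load('side0.npz'));T=dict(np.load('top0.npz'))
for p in[(308.3,199.3),(324.7,199.3)]: print(plane(S,p,.07))
go(.6415,-.002,.2,.072)
```

```text
[ 0.58203123 -0.00861954  0.07      ]
[ 0.54999145 -0.01526624  0.07      ]
t 0.1 tcp [0.1636 0.5508 0.2525] d [-0.6156 -0.3937  0.053 ] rot [-0.002 -0.001 -0.361] q6 1.431215787477126 F [0.1 0.1 0.2] gap 0.08571562798659349
```
Tab centre at approx (0.566,-.0115?). Axis at x=.566: y = -.002 -.0755*.072=-.0074. Side picks front upper edge(s) probably... tab front face is on +y side, hmm pixel row 199 might be top back edge? Refine later.

The rows are not in the units I measure in: shifts go in mm and turns go in units of 0.25 rad. I convert before sending: -0.05 m is -50, -0.4 m is -400, -0.361 rad is -1.444.

Request:
jog_arm(increments=[[[-50,-32,0],[0,0,-0.2]],[[-100,-64,0],[0,0,-0.4]],[[-150,-96,0],[0,0,-0.6]],[[-200,-128,0],[0,0,-0.8]],[[-250,-160,0],[0,0,-1]],[[-300,-192,0],[0,0,-1.2]],[[-350,-224,0],[0,0,-1.4]],[[-400,-256,0],[0,0,-1.444]]], jaw=0.06, squeeze=40)

```text
clock: 1.1
tcp_pos: [0.4751, 0.1902, 0.2531]
orientation: [-0.0, -0.036, 0.999, 0.0]
wrist_force: [0.4, 0.2, 0.2]
finger_gap: 0.06
grip_force: 0.0
```

```bash
python3 -c "
from h import *
go(.6415,-.002,.2,.072)"
```

```text
t 1.1 tcp [0.4751 0.1902 0.2531] d [-0.152  -0.2038  0.053 ] rot [ 0.    -0.     0.001] q6 0.1509014474404254 F [0.4 0.2 0.2] gap 0.06002721690444908
```

Request:
jog_arm(increments=[[[-35,-47,0],[0,0,0]],[[-70,-94,10],[0,0,0]],[[-105,-141,30],[0,0,0]],[[-140,-188,45],[0,0,0]],[[-152,-204,53],[0,0,0]],[[-152,-204,53],[0,0,0]]])

```text
clock: 1.85
tcp_pos: [0.6403, -0.0016, 0.1985]
orientation: [-0.001, -0.035, 0.999, 0.0]
wrist_force: [-0.5, 0.7, -0.4]
finger_gap: 0.0601
grip_force: 0.0
```

Run:
```python
from h import *
from workcell import env
go(.6415,-.002,.2,.072)
for n in['wrist','side','top']:
    c=env.read_camera(n);np.savez(n+'1.npz',**c);cv2.imwrite(f'pics/{n}1.png',c['image'][:,:,::-1])
W=dict(np.load('wrist1.npz'));
print(W['K'][0,0],(-W['R'].T@W['t']).round(3),W['R'].round(2).tolist())
print('tee pred',proj(W,[.6415,-.002,.1]),'tab',proj(W,[.566,-.0095,.07]))
```

```text
t 1.85 tcp [ 0.6403 -0.0016  0.1985] d [-0.0011 -0.0005 -0.0015] rot [ 0.001 -0.003 -0.002] q6 -0.19804041291693655 F [-0.5  0.7 -0.4] gap 0.0600968740051222
348.52377984112087 [ 0.562 -0.007  0.319] [[-0.07, 1.0, 0.0], [0.95, 0.07, 0.31], [0.31, 0.02, -0.95]]
tee pred [320.55067128 211.35095794] tab [317.29508975  91.72798347]
```

View pics/wrist1.png

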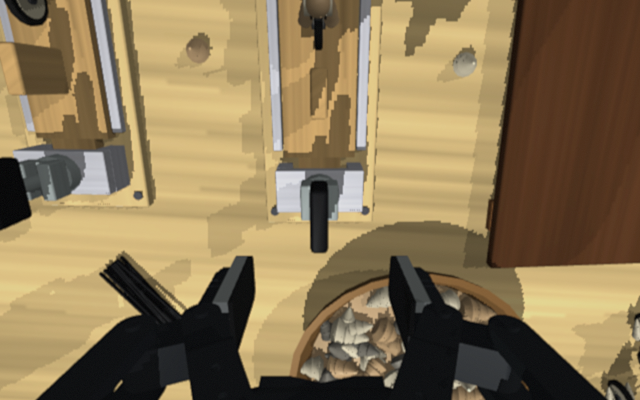

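The wrist view shows the tee bar at (319, 180–252) and the finished bike's jig above it. The tab is faint at about (318, 95), and the other jig is at the upper left. I check the tee using all three views.

Run:
```python
from h import *
L=lambda n:dict(np.load(n+'.npz'))
T,S,W=L('top1'),L('side0'),L('wrist1')
m=lambda c,t:((c['image'].max(2)<t)*255).astype(np.uint8)
ct,w=blob(m(W,45),(303,336,174,256));cs,q=blob(m(S,50),(262,292,176,200))
T0=L('top0');_,p=blob(m(T0,60),(312,332,148,176))
print(w,cv2.boundingRect(ct),cv2.fitLine(ct,cv2.DIST_HUBER,0,.01,.01).ravel())
print('W-S',*tri(W,w,S,q));print('W-T',*tri(W,w,T0,p));print('S-T',*tri(S,q,T0,p))
# expected wrist silhouette for a tee centred at guess
u=np.array([np.cos(.072),np.sin(.072),0])
for k in(-22,22):print([proj(W,np.array([.6415,-.002,z])+u*k/1000).round(1).tolist() for z in(.086,.114)])
go(.641,-.0024,.105,.072)
```

```text
[318.64329361 215.16849985] (310, 181, 18, 71) [ 1.0995361e-02 -9.9993956e-01  3.1860001e+02  2.1100000e+02]
W-S [ 0.64370206 -0.00309565  0.1010571 ] 0.00037988553950318735
W-T [ 0.6379391  -0.00258974  0.11656651] 0.0016122897574924779
S-T [ 0.64159401 -0.00169578  0.1025338 ] 0.0028213615460704706
[[320.5, 174.2], [320.4, 185.3]]
[[320.7, 233.2], [320.6, 250.6]]
t 2.0 tcp [0.6399 0.0007 0.2008] d [-0.0009 -0.0032  0.0958] rot [ 0.    -0.     0.002] q6 -0.19804568904370373 F [-0.6  0.3 -0.4] gap 0.05948777689362486
```

Request:
jog_arm(increments=[[[0,0,20],[0,0,0]],[[0,0,40],[0,0,0]],[[0,0,40],[0,0,0]],[[0,0,40],[0,0,0]]], jaw=0.05)

```text
clock: 2.5
tcp_pos: [0.6407, 0.0004, 0.1618]
orientation: [0.001, -0.037, 0.999, -0.0]
wrist_force: [0.3, 0.3, 0.3]
finger_gap: 0.0496
grip_force: 0.0
```

```bash
python3 -c "
from h import *
go(.6425,-.0028,.105,.072)"
```

```text
t 2.5 tcp [6.407e-01 4.000e-04 1.618e-01] d [-0.0014 -0.0033  0.0568] rot [-0.     0.002  0.002] q6 -0.1982882444128989 F [0.3 0.3 0.3] gap 0.049605449196787846
```

To row units: -0.003 m is -3, 0.056 m is 56.

Request:
jog_arm(increments=[[[-1.4,-3,15],[0,0,0]],[[-1.4,-3,30],[0,0,0]],[[-1.4,-3,45],[0,0,0]],[[-1.4,-3,56],[0,0,0]],[[-1.4,-3,56],[0,0,0]]])

```text
clock: 3.12
tcp_pos: [0.6413, -0.0034, 0.1026]
orientation: [-0.001, -0.036, 0.999, 0.0]
wrist_force: [-0.5, -0.7, 0.2]
finger_gap: 0.0504
grip_force: 0.0
```

```bash
python3 -c "
from h import *
go(.6425,-.0028,.105,.072)"
```

```text
t 3.12 tcp [ 0.6413 -0.0034  0.1026] d [-0.0013  0.0005 -0.0024] rot [ 0.001 -0.003  0.   ] q6 -0.20255168027957207 F [-0.5 -0.7  0.2] gap 0.05035654544630433
```

To row units: -0.002 m is -2.

Request:
jog_arm(increments=[[[0,0,-2],[0,0,0]],[[0,0,-2],[0,0,0]],[[0,0,-2],[0,0,0]],[[0,0,-2],[0,0,0]],[[0,0,-2],[0,0,0]]], jaw=0.0, squeeze=60)

```text
clock: 3.75
tcp_pos: [0.6429, -0.0032, 0.1074]
orientation: [0.001, -0.036, 0.999, 0.0]
wrist_force: [-0.5, 2.2, 6.1]
finger_gap: 0.011
grip_force: 59.1
```

To row units: -0.02 m is -20, -0.018 m is -18.

Request:
jog_arm(increments=[[[0,0,-6],[0,0,0]],[[0,0,-12],[0,0,0]],[[0,0,-18],[0,0,0]],[[0,0,-20],[0,0,0]],[[0,0,-20],[0,0,0]]])

```text
clock: 4.38
tcp_pos: [0.6427, -0.0032, 0.1248]
orientation: [-0.0, -0.036, 0.999, 0.0]
wrist_force: [6.2, 2.9, -9.8]
finger_gap: 0.0109
grip_force: 58.3
```

To row units: 1.2 rad is 4.8.

Request:
jog_arm(increments=[[[0,0,0],[0,0,0.6]],[[0,0,0],[0,0,1.2]],[[0,0,0],[0,0,1.8]],[[0,0,0],[0,0,2.4]],[[0,0,0],[0,0,3]],[[0,0,0],[0,0,3.6]],[[0,0,0],[0,0,4.2]],[[0,0,0],[0,0,4.8]]])

```text
clock: 5.38
tcp_pos: [0.6431, -0.0026, 0.1247]
orientation: [-0.0, 0.536, 0.844, 0.001]
wrist_force: [6.3, 5.0, -9.7]
finger_gap: 0.0107
grip_force: 58.4
```

Request:
jog_arm(increments=[[[0,0,0],[0,0,0]],[[0,0,2],[0,0,0]],[[0,0,4],[0,0,0]],[[0,0,4],[0,0,0]]])

```text
clock: 5.88
tcp_pos: [0.6431, -0.0025, 0.1234]
orientation: [0.001, 0.534, 0.845, 0.001]
wrist_force: [1.7, 4.3, 4.3]
finger_gap: 0.0116
grip_force: 60.6
```

Request:
jog_arm(increments=[[[0,0,0],[0,0,0]],[[0,0,0],[0,0,0]],[[0,0,0],[0,0,0]],[[0,0,0],[0,0,0]]], jaw=0.045)

```text
clock: 6.38
tcp_pos: [0.6421, -0.0037, 0.1221]
orientation: [-0.0, 0.535, 0.845, -0.0]
wrist_force: [-0.0, -0.1, -0.1]
finger_gap: 0.0448
grip_force: 0.0
```

Request:
jog_arm(increments=[[[0,0,-20],[0,0,0]],[[0,0,-50],[0,0,0]],[[0,0,-80],[0,0,0]],[[0,0,-80],[0,0,-0.6]],[[0,0,-80],[0,0,-1.2]],[[0,0,-80],[0,0,-1.8]],[[0,0,-80],[0,0,-2.4]],[[0,0,-80],[0,0,-3]]])

```text
clock: 7.38
tcp_pos: [0.6421, -0.0036, 0.2022]
orientation: [-0.0, 0.185, 0.983, -0.0]
wrist_force: [0.2, 0.4, -0.4]
finger_gap: 0.0449
grip_force: 0.0
```

```bash
python3 -c "
from h import *
go(.60,-.006,.21,.072)"
```

```text
t 7.38 tcp [ 0.6421 -0.0036  0.2022] d [ 0.0384 -0.0176 -0.0078] rot [-0.    -0.    -0.445] q6 0.24247240352862226 F [ 0.2  0.4 -0.4] gap 0.044874298642057886
```

To row units: 0.0384 m is 38.4, 0.025 m is 25, -0.445 rad is -1.78.

Request:
jog_arm(increments=[[[10,-5,-4],[0,0,-0.6]],[[25,-12,-8],[0,0,-1.2]],[[38.4,-17.6,-8],[0,0,-1.78]],[[38.4,-17.6,-8],[0,0,-1.78]],[[38.4,-17.6,-8],[0,0,-1.78]]])

```text
clock: 8.0
tcp_pos: [0.6005, -0.0058, 0.2104]
orientation: [0.0, -0.032, 0.999, -0.0]
wrist_force: [-0.5, 0.4, 0.6]
finger_gap: 0.0451
grip_force: 0.0
```

Run:
```python
from h import *
from workcell import env
for n in['wrist','side']:
    c=env.read_camera(n);np.savez(n+'2.npz',**c)
W=dict(np.load('wrist2.npz'));S=dict(np.load('side2.npz'))
m=lambda c,t:((c['image'].max(2)<t)*255).astype(np.uint8)
go(.60,-.006,.21,.072)
p=proj(W,[.566,-.009,.07]);t=proj(W,[.6425,-.0028,.116]);print('pred tab',p,'tee',t)
p2=proj(S,[.566,-.009,.07]);print('side pred',p2)
a=cv2.resize(W['image'][40:260,230:410,::-1],None,fx=2.5,fy=2.5,interpolation=cv2.INTER_CUBIC)
b=cv2.resize(S['image'][165:245,252:332,::-1],None,fx=4,fy=4,interpolation=cv2.INTER_CUBIC)
o=np.zeros((550,780,3),np.uint8);o[:,:450]=a;o[:320,455:775]=b
cv2.imwrite('pics/m2.png',o)
```

```text
t 8.1 tcp [ 0.6006 -0.0057  0.2102] d [ 0.0006 -0.0002  0.0002] rot [ 0.     0.    -0.006] q6 -0.20889791258606571 F [-0.5  0.2 -0.4] gap 0.0450108117778845
pred tab [320.1626212  146.65884353] tee [321.86459766 268.39913609]
side pred [316.2061907 200.3775913]
```

View pics/m2.png

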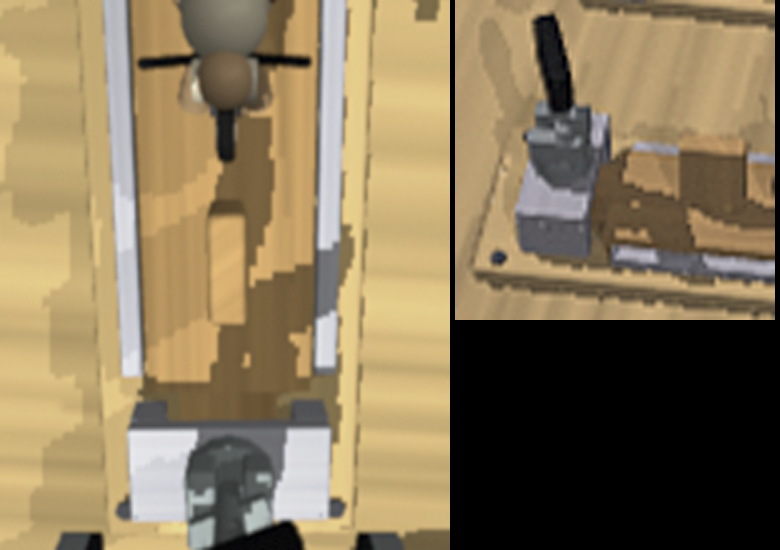

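The tee is latched up and turned. In the wrist view the tab's top face spans about (313.6–328, 125–170), centre (320.8,147.6). In the side view its top face is centred near (316.5,201).

Run:
```python
from h import *
W=dict(np.load('wrist2.npz'));S=dict(np.load('side2.npz'))
c=[(313.6,125.2),(328,125.2),(328,170),(313.6,170)]
print([plane(W,p,.07)[:2].round(4).tolist() for p in c],plane(W,(320.8,147.6),.07))
print(*tri(W,(320.8,147.6),S,(316.5,201.1)))
T=(.566,-.0085)
go(T[0],T[1],.1,.072);go(T[0],T[1],.057,.072)
```

```text
[[0.5505, -0.0148], [0.5498, -0.0042], [0.5835, -0.0019], [0.5842, -0.0129]] [ 0.56667579 -0.00847849  0.07      ]
[ 0.56608445 -0.00847316  0.06871015] 0.0016062010521055332
t 8.1 tcp [ 0.6006 -0.0057  0.2102] d [ 0.0348 -0.0005  0.1102] rot [ 0.     0.    -0.006] q6 -0.20889791258606571 F [-0.5  0.2 -0.4] gap 0.0450108117778845
t 8.1 tcp [ 0.6006 -0.0057  0.2102] d [ 0.0348 -0.0005  0.1532] rot [ 0.     0.    -0.006] q6 -0.20889791258606571 F [-0.5  0.2 -0.4] gap 0.0450108117778845
```

To row units: 0.13 m is 130, 0.151 m is 151.

Request:
jog_arm(increments=[[[34.5,-0.5,0],[0,0,0]],[[34.5,-0.5,30],[0,0,0]],[[34.5,-0.5,60],[0,0,0]],[[34.5,-0.5,90],[0,0,0]],[[34.5,-0.5,110],[0,0,0]],[[34.5,-0.5,130],[0,0,0]],[[34.5,-0.5,151],[0,0,0]],[[34.5,-0.5,151],[0,0,0]]], jaw=0.05)

```text
clock: 9.1
tcp_pos: [0.5646, -0.0083, 0.0575]
orientation: [-0.002, -0.033, 0.999, 0.0]
wrist_force: [-0.9, 0.6, -0.3]
finger_gap: 0.0503
grip_force: 0.0
```

```bash
python3 -c "
from h import *
go(.566,-.0085,.058,.072)"
```

```text
t 9.1 tcp [ 0.5646 -0.0083  0.0575] d [-0.0014 -0.0003 -0.0005] rot [ 0.001 -0.004 -0.006] q6 -0.22331096474890633 F [-0.9  0.6 -0.3] gap 0.05033159190738558
```

Request:
jog_arm(increments=[[[0,0,0],[0,0,0]],[[0,0,0],[0,0,0]],[[0,0,0],[0,0,0]],[[0,0,0],[0,0,0]],[[0,0,0],[0,0,0]]], jaw=0.0, squeeze=60)

```text
clock: 9.72
tcp_pos: [0.5666, -0.0087, 0.0604]
orientation: [0.001, -0.033, 0.999, -0.0]
wrist_force: [0.7, -0.7, 6.8]
finger_gap: 0.0111
grip_force: 59.5
```

```bash
python3 -c "
from h import *
go(.566-.07*np.cos(.072),-.0085-.07*np.sin(.072),.058,.072)"
```

```text
t 9.72 tcp [ 0.5666 -0.0087  0.0604] d [ 0.0706 -0.0001  0.0022] rot [-0.001  0.002 -0.005] q6 -0.22404979970985378 F [ 0.7 -0.7  6.8] gap 0.011138893537414127
```

Request:
jog_arm(increments=[[[5,0,-3],[0,0,-0.02]],[[15,0,-3],[0,0,-0.02]],[[25,0,-3],[0,0,-0.02]],[[35,0,-3],[0,0,-0.02]],[[45,0,-3],[0,0,-0.02]],[[55,0,-3],[0,0,-0.02]],[[60,0,-3],[0,0,-0.02]],[[60,0,-3],[0,0,-0.02]]])

```text
clock: 10.72
tcp_pos: [0.5055, -0.0125, 0.0624]
orientation: [0.0, -0.036, 0.999, 0.0]
wrist_force: [-0.5, 0.5, -1.8]
finger_gap: 0.0112
grip_force: 58.3
```

To row units: -0.02 m is -20, -0.11 m is -110.

Request:
jog_arm(increments=[[[0,0,-20],[0,0,0]],[[0,0,-50],[0,0,0]],[[0,0,-80],[0,0,0]],[[0,0,-110],[0,0,0]],[[0,0,-110],[0,0,0]]])

```text
clock: 11.35
tcp_pos: [0.5081, -0.0129, 0.1746]
orientation: [0.003, -0.036, 0.999, -0.001]
wrist_force: [0.5, -0.2, -2.7]
finger_gap: 0.0113
grip_force: 58.8
```

```bash
python3 -c "
from h import *
go(.5704,.2334,.17,.115)"
```

```text
t 11.35 tcp [ 0.5081 -0.0129  0.1746] d [-0.0799  0.2411  0.0047] rot [-0.001  0.006 -0.043] q6 -0.2558025605366716 F [ 0.5 -0.2 -2.7] gap 0.011302761768198208
```

To row units: 0.241 m is 241, 0.228 m is 228, -0.043 rad is -0.172.

Request:
jog_arm(increments=[[[-8,24,0],[0,0,0]],[[-22,66,0],[0,0,-0.04]],[[-36,108,0],[0,0,-0.08]],[[-50,150,0],[0,0,-0.12]],[[-64,192,0],[0,0,-0.172]],[[-76,228,0],[0,0,-0.172]],[[-80,241,4],[0,0,-0.172]],[[-80,241,4],[0,0,-0.172]]])

```text
clock: 12.35
tcp_pos: [0.5674, 0.2338, 0.1663]
orientation: [-0.001, -0.058, 0.998, -0.0]
wrist_force: [-0.3, -1.2, -2.8]
finger_gap: 0.0107
grip_force: 58.9
```

Run:
```python
from h import *
from workcell import env
go(.5704,.2334,.0684,.115)
for n in['top','side']:
    c=env.read_camera(n);cv2.imwrite(f'pics/{n}3.png',c['image'][:,:,::-1])
a=cv2.imread('pics/side3.png')[140:400,160:460];b=cv2.imread('pics/top3.png')[100:320,140:380]
o=np.zeros((480,780,3),np.uint8);o[:338,:390]=cv2.resize(a,(390,338));o[:352,395:779]=cv2.resize(b,(384,352));cv2.imwrite('pics/m3.png',o)
```

```text
t 12.35 tcp [0.5674 0.2338 0.1663] d [-0.0033 -0.0007  0.0979] rot [-0.001 -0.003  0.002] q6 0.1437871725165005 F [-0.3 -1.2 -2.8] gap 0.01067684379535534
```

View pics/m3.png

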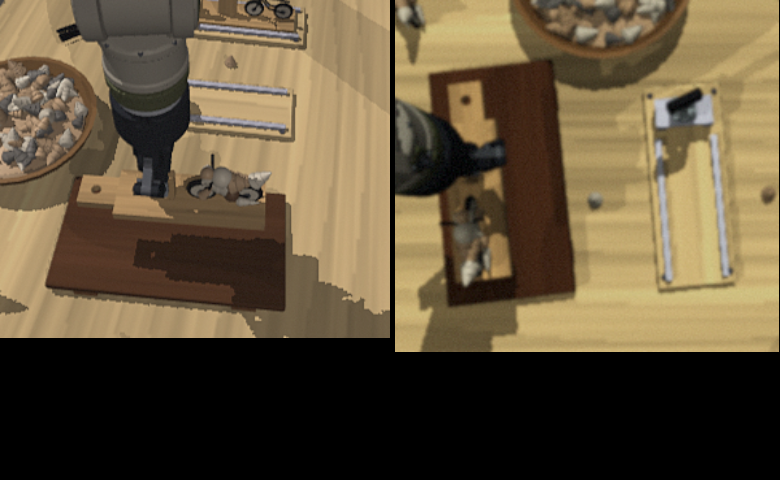

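The carrier is held level above the board and parallel to it, and the tee is still latched and turned on its jig. Now I lower it.

To row units: 0.096 m is 96, 0.094 m is 94.

Request:
jog_arm(increments=[[[-3,-0.5,30],[0,0,0]],[[-3,-0.5,60],[0,0,0]],[[-3,-0.5,80],[0,0,0]],[[-3,-0.5,88],[0,0,0]],[[-3,-0.5,91],[0,0,0]],[[-3,-0.5,94],[0,0,0]],[[-3,-0.5,96],[0,0,0]],[[-3,-0.5,96],[0,0,0]]])

```text
clock: 13.45
tcp_pos: [0.5714, 0.2336, 0.0726]
orientation: [0.0, -0.058, 0.998, 0.0]
wrist_force: [-0.9, 0.0, -1.7]
finger_gap: 0.0111
grip_force: 58.9
```

```bash
python3 -c "
from h import *
go(.5704,.2334,.0684,.115)"
```

```text
t 13.45 tcp [0.5714 0.2336 0.0726] d [ 0.001  -0.0001  0.0042] rot [0.    0.001 0.   ] q6 0.1427149271636898 F [-0.9  0.  -1.7] gap 0.011079667639882529
```

To row units: 0.003 m is 3, 0.002 m is 2.

Request:
jog_arm(increments=[[[0,0,1],[0,0,0]],[[0,0,2],[0,0,0]],[[0,0,3],[0,0,0]],[[0,0,3],[0,0,0]]])

```text
clock: 13.95
tcp_pos: [0.5711, 0.2335, 0.0692]
orientation: [-0.0, -0.058, 0.998, 0.0]
wrist_force: [-0.4, -0.1, -1.8]
finger_gap: 0.0115
grip_force: 58.9
```

Request:
jog_arm(increments=[[[0,0,1],[0,0,0]],[[0,0,1.5],[0,0,0]],[[0,0,2],[0,0,0]],[[0,0,2],[0,0,0]]])

```text
clock: 14.45
tcp_pos: [0.5713, 0.2335, 0.0684]
orientation: [0.0, -0.058, 0.998, 0.0]
wrist_force: [-2.4, -1.3, 5.9]
finger_gap: 0.0114
grip_force: 60.3
```

Contact is at +5.9 N, with the TCP at the predicted height of 0.0684. I release and retreat upward.

Request:
jog_arm(increments=[[[0,0,0],[0,0,0]],[[0,0,0],[0,0,0]],[[0,0,0],[0,0,0]],[[0,0,0],[0,0,0]]], jaw=0.05)

```text
clock: 14.95
tcp_pos: [0.5713, 0.2335, 0.0672]
orientation: [-0.0, -0.058, 0.998, 0.0]
wrist_force: [-0.8, -0.0, -0.5]
finger_gap: 0.0501
grip_force: 0.0
```

Request:
jog_arm(increments=[[[0,0,-20],[0,0,0]],[[0,0,-50],[0,0,0]],[[0,0,-80],[0,0,0]],[[0,0,-120],[0,0,0]],[[40,0,-150],[0,0,0]],[[90,0,-150],[0,0,0]],[[130,0,-150],[0,0,0]],[[130,0,-150],[0,0,0]]])

```text
clock: 15.95
tcp_pos: [0.4392, 0.2182, 0.2176]
orientation: [-0.001, -0.058, 0.998, -0.0]
wrist_force: [0.7, -0.6, -0.1]
finger_gap: 0.0497
grip_force: 0.0
```

Run:
```python
from h import *
from workcell import env
T=env.read_camera('top');S=env.read_camera('side')
a=S['image'][90:400,180:400,::-1];b=T['image'][100:320,140:380,::-1]
o=np.zeros((500,780,3),np.uint8);o[:496,:352]=cv2.resize(a,(352,496));o[:352,395:779]=cv2.resize(b,(384,352));cv2.imwrite('pics/m4.png',o)
np.savez('top4.npz',**T);np.savez('side4.npz',**S)
```

```text
(no output)
```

View pics/m4.png

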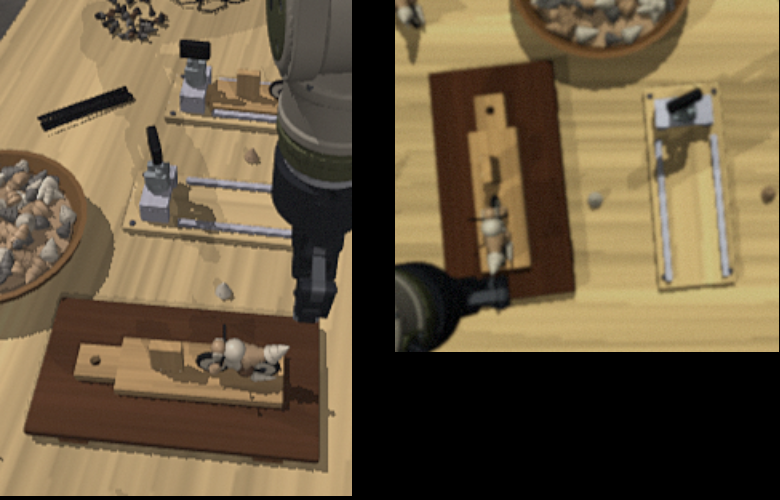

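The carrier lies flat, centred and lengthways on the drying board. The finished bike's plunger is latched up, the other one is still down, and the robot is clear of everything.

```bash
python3 -c "
from workcell import env
print(env.hand_in())"
```

```text
the job is handed in; nothing more can be done
None
```

I handed the job in at about 16 s with the plunger latched up and the carrier flat, centred and lengthways on the drying board; the other plunger was untouched, and the hand-in returned no verdict.

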